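Snap the cap onto the sample jar and keep it pressed

TASK

Pick up the larger of the two loose grey knobbed caps and press it straight down onto the neck of the white jar on the spring stand until it clicks fully home. Do not let up after the click: keep bearing down on the cap so that the sprung platform stays pushed well past half of its travel, and finish like that, with the gripper still on the cap and pressing. Leave the smaller cap, the white bottle and the tape roll where they are.

Things in the scene. Friction and masses are not known exactly. Their poses are not given: they have to be found in the camera images.
- cap_mid (a point): centre of the larger loose grey cap, 23.5 mm above its underside, level with its ledge; it lies open side down. Hollow skirt 44 mm in diameter and 23.5 mm high; on its flat top (the ledge, 11 mm wide) a ribbed round knob 22 mm in diameter, 23.5 mm high. 40 g. Pinch the knob with the fingertips just over the ledge, so that they can push on the ledge. Yaw does not matter.
- cap_roof (a point): middle of the roof inside the larger cap's bore, 19.6 mm above its underside; it rests on the neck's top when the cap is home. The bore is 29.8 mm wide at the snap lip (the lowest 4 mm) and 36 mm above that
- neck_top (a point): centre of the flat top of the white jar's neck, 96 mm above the table with the platform up. Jar 49 mm, neck 28 mm in diameter; the neck's top 6 mm tapers to 19 mm and guides the cap. Four sprung snap beads bulge 3 mm from the neck, their middles 10 mm below its top. With the cap home, its underside is 19.6 mm below the neck top and its ledge 3.9 mm above it
- platform (a joint): how far the stand's sprung platform (grey disc 76 mm across, carrying the fixed jar, over a 94 mm square aluminium base) is pushed down, m: 0 up, 0.012 at its stop; the neck goes down with it. It moves from about 3 N and gives 1 mm per 1.2 N: about 9.5 N at half travel, 17 N at the stop; pressing to the stop is harmless
- small_cap_mid (a point): centre of the smaller cap, which does not fit: same form and height as the larger, skirt 32 mm and knob 18 mm in diameter; leave it alone
- cap: the larger cap itself; origin at the centre of its underside, z up. Laid on the neck it stops on the beads, about 15 mm above home; pushing it over them takes about 8 N, then the force drops sharply as it clicks and pulls itself home
- reagent_bottle: white round bottle with ribbed cap, 39 mm in diameter, 89 mm tall, origin under its centre; leave it alone
- tape: beige tape roll lying flat, 66 mm in diameter, 19 mm high, origin under its centre; leave it alone

How it is judged (in metres and radians):
On the way, in this order (a step that is already met when the one before it is completed fails the run):
1. the larger cap is lifted clear of the table (height (world z) of cap above 0.03 m and contact force between the fingers and cap above 1 N), for 0.2 s.
2. the larger cap has clicked home on the neck (distance between cap_roof and neck_top below 0.004 m and angle between cap's own z axis and vertical below 0.12 rad), for 0.2 s.
At the end, for the whole second after the job is handed in: the larger cap is home on the neck (its roof within 4 mm of the neck top, upright within 7 degrees), the gripper's fingers are still on it, and they keep the sprung platform pushed down by more than 6 mm of its 12 mm, through the last second (all of step 2 and value of joint platform above 0.006 m and contact force between the fingers and cap above 2 N); the arm keeps its last pose, push and grip.
It fails at once if the smaller cap is moved more than 30 mm (distance of small_cap_mid from where it was at the start of the episode above 0.03 m).
It fails at once if the white bottle is moved more than 30 mm (distance of reagent_bottle from where it was at the start of the episode above 0.03 m).
It fails at once if the tape roll is moved more than 30 mm (distance of tape from where it was at the start of the episode above 0.03 m).
It also fails if it takes over 48 s, if anything falls off the work surface, if the arm or the gripper's body presses on something with over 40 N, if the wrist force passes 120 N, or if a joint passes its speed limit or range.

ROBOT

A 6-joint arm with a two-finger parallel gripper is mounted at the origin on a cart in front of the work surface, level with it; the furniture and walls round the work are solid. World frame = base frame: x ahead of the robot, y to its left, z up, the work surface at z = 0. Lengths are in mm, angles in rad, forces in N, time in s.
With the tool pointing down it reaches from about 275 to 1000 mm from the base axis. Payload 8.4 kg.
Tool frame: the origin (TCP) lies at the very end of the fingers, on their centre line; the grasp point (between the pads) lies 19 mm behind it; z points along the fingers, x is the direction in which the jaws open and shut, and the axes are right-handed (so a half turn about z gives the same grasp; the last joint's range is limited). The gripper opens to 85 mm and grips with 20 to 120 N. Pads are 22 mm wide; open, the fingers measure 114 mm over their backs; the gripper's body (76 mm by 85 mm) begins 54 mm behind the grasp point. The pads swing forward as they close: fully open they stand 13 mm farther back than shut.
Start: joints at [1.155, 0.353, 1.633, -0, 1.155, -0.002], TCP at [251.306, 572.253, 231.281] pointing down, gripper open.
Joint ranges: [-2.63, 2.63], [-0.92, 2.1], [0.06, 2.66], [-1.3, 4.44], [0, 2.69], [-3.02, 3.02]. Speed limits (rad/s): [2.22, 2.22, 2.79, 3.14, 3.14, 3.14].

INTERFACE

Orientations are given as [roll, pitch, yaw] about the fixed x, y, z axes, in that order (R = Rz(yaw) Ry(pitch) Rx(roll)).
In Python, from rig import r gives the robot as it stands.
- The arm moves only by the tool arm_command, never from a script. Its argument "targets" is a list of rows, each a list of 6 numbers: the shift along the tool's x, y, z in m, then the turn, a rotation vector about the tool's x, y, z in rad. A call has 1 to 20 rows; each row shifts and turns the commanded pose from where the row before left it, along the tool's axes as they then stand; what a row does not reach is not made up. A row lasts 1/12 s, in which the tool goes at most 41.7 mm and 7.16 degrees, less where a joint would pass 70% of its speed; a pose out of reach is approached as far as the arm can. A call is refused whole if a number of a shift passes 0.0417 or a number of a turn 0.125, either way. A call with a gripper value outside its range is refused whole. "fingers" is the finger opening in m, from 0 to 0.0854, set as the call begins (left out, the last holds). The fingers move at their own pace and stop on an object; "squeeze" is the grip in N (left out, the last holds). Time passes only in rows, so rows that do not move let the fingers close. It gives the time, the measured TCP pose, the force and the opening at its end, in the units of the state.
- r.sense(): the state, without advancing time (a new reading comes with each control period).
- r.grab_frame(name): name is "scene" or "top" or "wrist"; returns a dict with "image" (420x560x3 uint8, blue, green, red), "fx", "fy", "cx", "cy" (pixels), "xyz" and "orientation" of the camera in the world. Camera axes: x right, y down, z forward; pixel columns grow to the right and rows downward; lengths in mm; the calibration is good to about 2 mm. A picture is of the moment at which its call begins. There is no depth.
- r.sign_off(): hands the job in, once; it reports no verdict.
The state is a dict: "clock": time; "qpos": joint angles; "qvel": joint speeds; "joint_efforts": joint torques, N m; "eef_pos": TCP position; "tcp_rot": TCP orientation; "contact_force": force on the tool from outside, world axes, zero at the start; "wrist_torque": the same for the moment, N m; "opening": opening from 0.0 (shut) to 1.0 (fully open).
Only numpy, scipy, OpenCV 4.12 (cv2) and the standard library are available. Lean on these libraries where they do the work, as an engineer would, in place of code of your own. Each camera call takes 0.05 s, during which the arm holds its last target.

## Working session

There is one attempt and no reset: what is moved stays moved. The work goes in short steps, Python scripts to look and compute and a tool call to move; the robot and the scene stay as the last step left them, time stands still between calls to the robot, and variables do not carry over. Pictures are saved under pics/ and viewed, and the job is handed in when it is done.

Besides the shell and the picture viewer there is one more tool, called after "Emit:" as a command line: name --pt "numbers of a row" for each row, then --argument value for the rest. arm_command: Moves the arm, as the interface text tells. Its arguments: {"type":"object","properties":{"targets":{"type":"array"},"fingers":{"type":"number"},"squeeze":{"type":"number"}},"required":["targets"]}

```bash
ls; mkdir -p pics; cat > h.py <<'E'
import numpy as np,cv2
from scipy.spatial.transform import Rotation as R
from rig import r
def rot(f):
    o=np.array(f["orientation"],float)
    return o if o.shape==(3,3) else R.from_euler('xyz',o).as_matrix()
def ray(f,u,v):
    d=rot(f)@np.array([(u-f["cx"])/f["fx"],(v-f["cy"])/f["fy"],1.]);return np.array(f["xyz"],float),d/np.linalg.norm(d)
def onz(f,u,v,z):
    p,d=ray(f,u,v);return p+d*(z-p[2])/d[2]
def proj(f,P):
    c=rot(f).T@(np.array(P,float)-np.array(f["xyz"],float));return c[0]/c[2]*f["fx"]+f["cx"],c[1]/c[2]*f["fy"]+f["cy"]
E
python3 - <<'E'
from h import *
print(r.sense())
for n in("scene","top","wrist"):
    f=r.grab_frame(n);cv2.imwrite(f"pics/{n}0.png",f["image"]);print(n,{k:v for k,v in f.items() if k!="image"})
E
```

```text
pics
{'clock': 0.0, 'qpos': array([ 1.15461442e+00,  3.53665014e-01,  1.63416519e+00, -6.04566404e-06,
        1.15523435e+00, -2.39763153e-03]), 'qvel': array([-0.00181092,  0.00065589, -0.00262436, -0.00045146,  0.00035085,
       -0.00124938]), 'joint_efforts': array([ 9.03918244e-04, -6.05243754e+01, -3.42069590e+01,  3.11080230e-04,
        9.19506740e-03, -3.97180486e-06]), 'eef_pos': array([251.09337545, 571.78923595, 230.53788163]), 'tcp_rot': array([3.14159066e+00, 1.47190599e-03, 1.15701450e+00]), 'contact_force': array([-0.70976739, -0.26491563,  0.28823409]), 'wrist_torque': array([ 0.0580785 ,  0.02527839, -0.01992896]), 'opening': 0.9983013111436283}
scene {'fx': 440.0117928431971, 'fy': 440.0117928431971, 'cx': 288.81304218740223, 'cy': 208.58485081107347, 'xyz': array([  81.16311259, -725.16629794,  644.79654955]), 'orientation': array([-2.11654335, -0.0086305 , -0.57170616])}
top {'fx': 442.3980965985859, 'fy': 442.3980965985859, 'cx': 278.75822585238285, 'cy': 212.76143521394667, 'xyz': array([ 316.4732216 ,   19.7112317 , 1320.73846528]), 'orientation': array([-2.94644591,  0.01167053, -1.59725647])}
wrist {'fx': 324.8989638783475, 'fy': 324.8989638783475, 'cx': 274.52875029011284, 'cy': 212.55908003855052, 'xyz': array([184.33786447, 601.03926671, 373.2464668 ]), 'orientation': array([2.85236849e+00, 1.33150771e-03, 1.15660481e+00])}
```

View pics/top0.png

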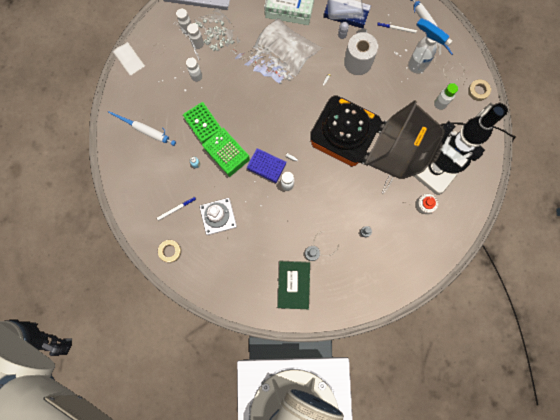

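View pics/scene0.png

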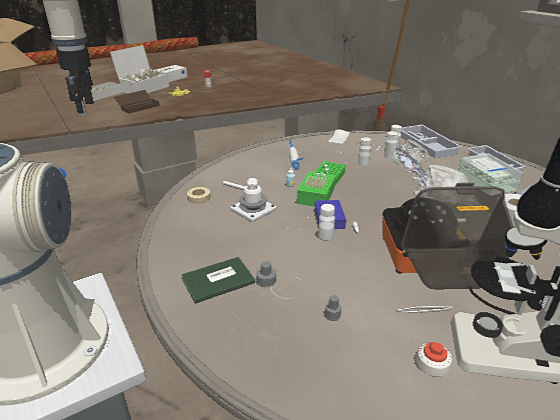

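View pics/wrist0.png

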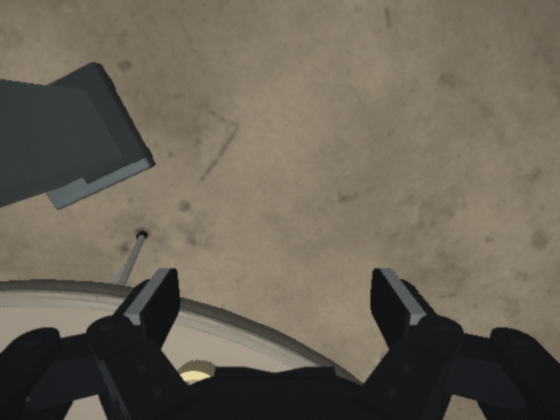

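The top view shows the larger cap near (312,254), the smaller cap near (366,231), the jar on its stand near (216,213), the bottle near (287,180) and the tape near (169,251). In the scene view the larger cap is at about (265,273) and the jar at (253,192). I'll enlarge these crops next.

```bash
python3 - <<'E'
import cv2,numpy as np
t=cv2.imread("pics/top0.png");s=cv2.imread("pics/scene0.png")
def c(i,x,y,w=50,k=8):return cv2.resize(i[y-w//2:y+w//2,x-w//2:x+w//2],(400,300) if 0 else (w*k,w*k),interpolation=cv2.INTER_NEAREST)[:300 if 0 else None]
a=np.hstack([c(t,312,254,50,6),c(t,216,213,50,6)]);b=np.hstack([c(s,265,273,50,6),c(s,253,197,60,5)])
cv2.imwrite("pics/crops.png",np.vstack([a,b]))
E
```

```text
(no output)
```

View pics/crops.png

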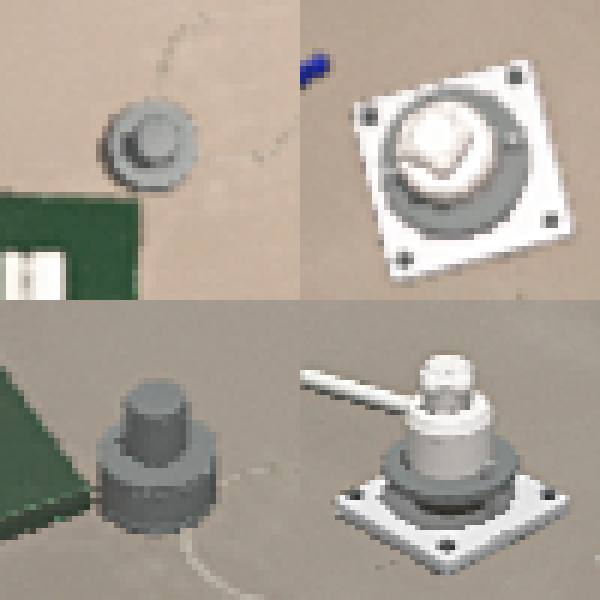

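The crops show the cap ledge centred at about (312.3,253.2) and its knob top at about (313.3,251.8) in the top view. The neck top is at about (214.3,210.8) in the top view and (252.4,180) in the scene view.

```bash
python3 - <<'E'
from h import *
f=r.grab_frame("top");g=r.grab_frame("scene")
def tri(a,b):
    (p,d),(q,e)=ray(f,*a),ray(g,*b)
    A=np.eye(3)*2-np.outer(d,d)-np.outer(e,e)
    return np.linalg.solve(A,(np.eye(3)-np.outer(d,d))@p+(np.eye(3)-np.outer(e,e))@q)
P=lambda *a:print(*[np.round(x,1) for x in a])
P(onz(f,313.3,251.8,47),onz(f,312.3,253.2,23.5))
P(onz(f,214.3,210.8,96))
# scene: knob top centre crop(155,398)/6 ; neck top
P(onz(g,240+156/6,248+98/6,47),onz(g,240+156/6,248+155/6,23.5))
P(onz(g,252.4,180,96))
P(tri((313.3,251.8),(266,264.3)),tri((214.3,210.8),(252.4,180)))
for n,u in(("small",(366,231)),("bottle",(287,180)),("tape",(169,251)),("book",(294,285))):P(n,onz(f,*u,20))
E
```

```text
[451.1 -68.6  47. ] [449.5 -67.1  23.5]
[569.8 209.8  96. ]
[450.5 -69.4  47. ] [448.3 -72.2  23.5]
[571.2 208.5  96. ]
[451.  -68.6  46.3] [570.7 209.5  95.5]Traceback (most recent call last):
  File "<stdin>", line 14, in <module>
  File "<stdin>", line 7, in <lambda>
    return _wrapfunc(a, 'round', decimals=decimals, out=out)
    return _wrapit(obj, method, *args, **kwds)
    result = getattr(arr, method)(*args, **kwds)
numpy._core._exceptions._UFuncNoLoopError: ufunc 'multiply' did not contain a loop with signature matching types (dtype('<U5'), dtype('float64')) -> None
```

Both views agree: the cap is at about (450.5,-69) and the neck at about (570.5,209). I'll use yaw 90° so the jaws open along y, clear of the green box.

Emit:
arm_command --pt "0 0 0 0 0 -0.1034" --pt "0 0 0 0 0 -0.1034" --pt "0 0 0 0 0 -0.1034" --pt "0 0 0 0 0 -0.1034"

```text
clock: 0.58
eef_pos: [251.3, 572.2, 231.1]
tcp_rot: [-3.141, 0.0, 1.576]
contact_force: [-0.9, 0.0, -0.6]
opening: 1.002
```

Emit:
arm_command --pt "-0.02 0.006 0 0 0 0" --pt "-0.035 0.011 0 0 0 0" --pt "-0.035 0.011 0 0 0 0" --pt "-0.035 0.011 0 0 0 0" --pt "-0.035 0.011 0 0 0 0" --pt "-0.035 0.011 0 0 0 0" --pt "-0.035 0.011 0 0 0 0" --pt "-0.035 0.011 0 0 0 0" --pt "-0.035 0.011 0 0 0 0" --pt "-0.035 0.011 0 0 0 0" --pt "-0.035 0.011 0 0 0 0" --pt "-0.035 0.011 0 0 0 0" --pt "-0.035 0.011 0 0 0 0" --pt "-0.035 0.011 0 0 0 0" --pt "-0.035 0.011 0 0 0 0" --pt "-0.035 0.011 0 0 0 0" --pt "-0.035 0.011 0 0 0 0" --pt "-0.035 0.011 0 0 0 0" --pt "0 0 0 0 0 0" --pt "0 0 0 0 0 0"

```text
clock: 2.25
eef_pos: [444.4, -44.5, 231.2]
tcp_rot: [-3.142, 0.0, 1.567]
contact_force: [-0.2, -0.0, 0.4]
opening: 1.003
```

```bash
python3 - <<'E'
from h import *
s=r.sense();print(s["clock"],s["qpos"],s["eef_pos"],s["tcp_rot"],s["contact_force"])
f=r.grab_frame("wrist");cv2.imwrite("pics/w1.png",f["image"])
for z in(47,23.5):print(proj(f,[450.5,-69,z]))
E
```

```text
2.25 [-1.03064490e-01  7.01675649e-02  1.99683579e+00 -1.34976669e-05
  1.07467501e+00 -1.66981982e+00] [444.41731866 -44.46260378 231.22447756] [-3.14150619e+00  3.33824024e-06  1.56676175e+00] [-0.22719653 -0.00590282  0.40134705]
(np.float64(250.97575245805962), np.float64(195.83905541508668))
(np.float64(252.44766732477154), np.float64(190.81447975522426))
```

View pics/w1.png

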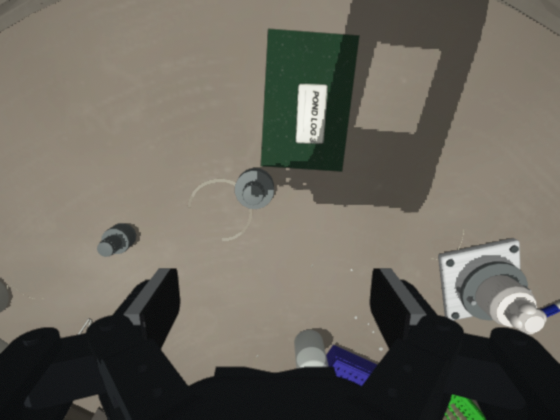

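The wrist view shows the larger cap at about (254,188), close to where I predicted. I'll refine the estimate by colour.

```bash
python3 - <<'E'
from h import *
f=r.grab_frame("wrist");i=f["image"]
c=i[158:218,224:284];h=cv2.cvtColor(c,cv2.COLOR_BGR2HSV)
m=((h[...,1]<50)).astype(np.uint8)*255
n,l,st,ce=cv2.connectedComponentsWithStats(m)
for k in range(1,n):
    if st[k,4]>80:
        cs,_=cv2.findContours((l==k).astype(np.uint8),0,2);(x,y),rr=cv2.minEnclosingCircle(cs[0]);print(st[k],ce[k]+[224,158],x+224,y+158,rr,onz(f,x+224,y+158,12))
cv2.imwrite("pics/c1.png",np.hstack([cv2.resize(c,(480,480),interpolation=0),cv2.resize(cv2.cvtColor(m,8),(300,480),interpolation=0)]))
print(f["xyz"],f["orientation"])
E
```

```text
[   0    0   60   60 3378] [252.29603316 189.16666667] 253.5 187.5 41.719398498535156 [448.71373542 -67.25045189  12.        ]
[371.02122551 -43.41609354 373.76652027] [ 2.85288191e+00 -7.33128337e-04  1.56794236e+00]
```

View pics/c1.png

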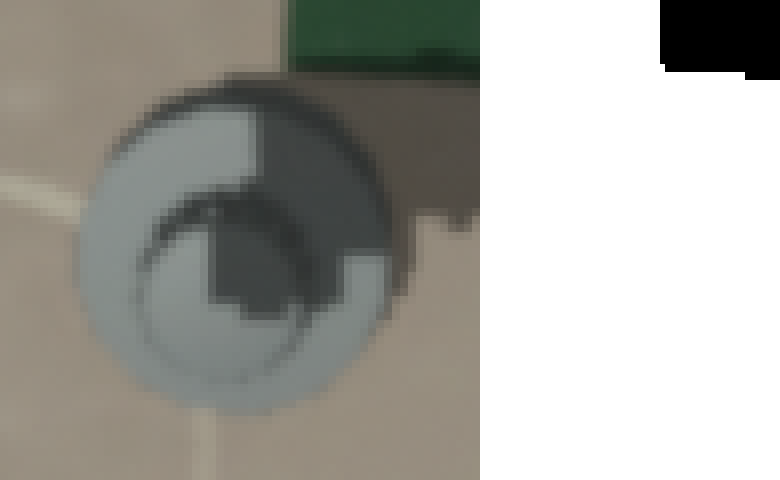

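The enlarged crop shows the ledge circle centred at about (253.5,190.3) and the knob top centred at about (252,195.3).

```bash
python3 - <<'E'
from h import *
f=r.grab_frame("wrist")
print(onz(f,253.5,190.3,23.5),onz(f,252,195.3,47));s=r.sense();print(s["eef_pos"],s["tcp_rot"],s["clock"])
E
```

```text
[449.22929336 -65.77969703  23.5       ] [449.24758159 -65.88964394  47.        ]
[443.74451186 -42.04181708 231.14851401] [-3.14104921e+00 -3.39699873e-04  1.57110230e+00] 2.4
```

Emit:
arm_command --pt "-0.012 0.003 0.01 0 0 0" --pt "-0.0125 0.0027 0.03 0 0 0" --pt "0 0 0.035 0 0 0" --pt "0 0 0.035 0 0 0" --pt "0 0 0.02 0 0 0" --pt "0 0 0 0 0 0" --pt "0 0 0 0 0 0" --pt "0 0 0 0 0 0"

```text
clock: 3.07
eef_pos: [450.7, -66.6, 102.5]
tcp_rot: [3.14, 0.0, 1.572]
contact_force: [-0.1, 0.5, 0.9]
opening: 0.998
```

```bash
python3 - <<'E'
from h import *
for k in range(4):
    f=r.grab_frame("wrist");s=r.sense();print(s["clock"],s["eef_pos"],s["tcp_rot"],f["xyz"],f["orientation"])
cv2.imwrite("pics/w2.png",f["image"]);print(proj(f,[450,-67.5,47]))
E
```

```text
3.1167 [451.08353666 -66.86298061 102.85890348] [3.13913402e+00 3.54064460e-04 1.57173043e+00] [377.52944086 -66.98535062 245.0134108 ] [ 2.85090051e+00 -2.11480568e-04  1.57160386e+00]
3.1667 [451.19307635 -67.01913771 102.95529817] [3.13865305e+00 4.23801080e-04 1.57141570e+00] [377.74014788 -67.16479139 245.29471943] [ 2.84978056e+00 -2.40026545e-05  1.57131122e+00]
3.2167 [451.09180773 -67.15263041 102.88021144] [3.13863768e+00 4.55072445e-04 1.57119697e+00] [377.75444935 -67.30107194 245.3528152 ] [2.84933573e+00 5.59457513e-05 1.57103165e+00]
3.2667 [450.89731945 -67.22349876 102.68879957] [3.13892097e+00 4.01427171e-04 1.57099374e+00] [377.65905244 -67.40236959 245.27106536] [2.84934414e+00 6.29425730e-05 1.57078199e+00]
(np.float64(274.39905064915746), np.float64(231.29455570089107))
```

View pics/w2.png

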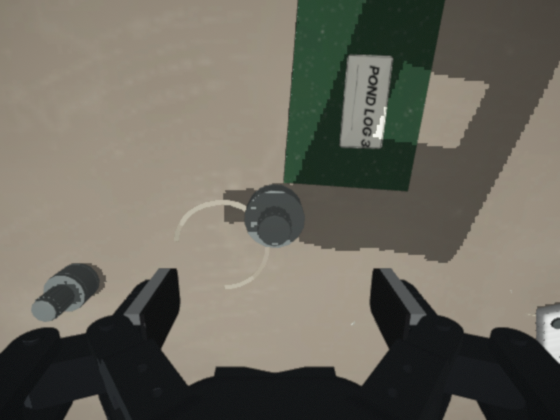

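The knob top is at about (274,227), centred between the fingers, whose midpoint column is about 275. I'll check the fore-aft position in a closer crop.

```bash
python3 - <<'E'
import cv2
i=cv2.imread("pics/w2.png")[170:260,230:320];i=cv2.convertScaleAbs(i,alpha=1.8);cv2.imwrite("pics/c2.png",cv2.resize(i,(540,540),interpolation=0))
E
```

```text
(no output)
```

View pics/c2.png

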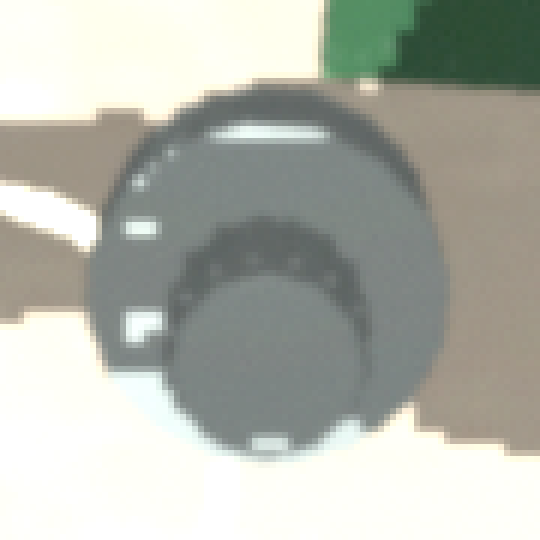

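The knob top is at (275,230.5), so the cap is at x≈449.6. I'll shift -1 mm in x, descend and check before closing.

Emit:
arm_command --pt "0 -0.001 0.015 0 0 0" --pt "0 0 0.02 0 0 0" --pt "0 0 0.02 0 0 0" --pt "0 0 0.015 0 0 0" --pt "0 0 0.005 0 0 0" --pt "0 0 0 0 0 0" --pt "0 0 0 0 0 0" --fingers 0.05

```text
clock: 3.85
eef_pos: [449.3, -67.4, 27.0]
tcp_rot: [3.141, 0.0, 1.571]
contact_force: [0.4, 0.4, -0.7]
opening: 0.584
```

Emit:
arm_command --pt "0 0 0 0 0 0" --pt "0 0 0 0 0 0" --pt "0 0 0 0 0 0"

```text
clock: 4.1
eef_pos: [449.5, -67.4, 27.1]
tcp_rot: [3.14, 0.0, 1.571]
contact_force: [-0.6, 0.3, -0.5]
opening: 0.586
```

```bash
python3 - <<'E'
from h import *
f=r.grab_frame("wrist");cv2.imwrite("pics/w3.png",f["image"])
s=r.sense();print(s["eef_pos"],s["tcp_rot"],s["contact_force"])
g=r.grab_frame("scene")["image"][230:305,215:315];cv2.imwrite("pics/s3.png",cv2.resize(g,(800,600),interpolation=2))
E
```

```text
[449.38907375 -67.36190997  26.96681422] [3.14028675e+00 2.00503874e-04 1.57059788e+00] [ 0.07674084  0.75468303 -0.28238542]
```

View pics/w3.png

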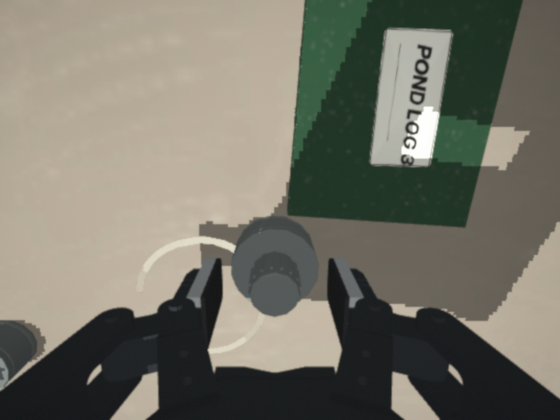

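View pics/s3.png

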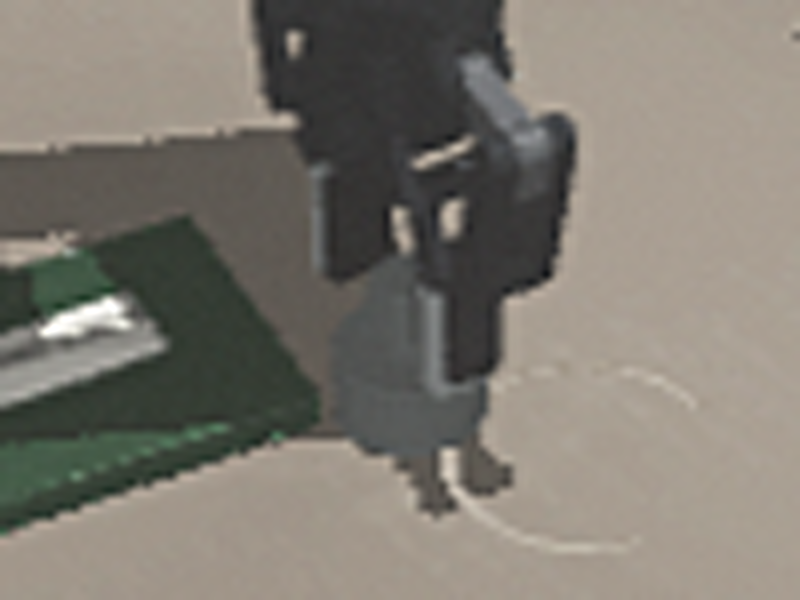

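The knob sits centred between the open fingertips, which are just above the ledge. Closing now.

Emit:
arm_command --pt "0 0 0 0 0 0" --pt "0 0 0 0 0 0" --pt "0 0 0 0 0 0" --pt "0 0 0 0 0 0" --pt "0 0 0 0 0 0" --pt "0 0 0 0 0 0" --fingers 0.0 --squeeze 60

```text
clock: 4.7
eef_pos: [448.9, -67.3, 26.6]
tcp_rot: [3.142, 0.0, 1.571]
contact_force: [-0.4, 0.8, 6.0]
opening: 0.23
```

```bash
python3 - <<'E'
from h import *
f=r.grab_frame("wrist")["image"]
g=r.grab_frame("scene")["image"][230:305,215:315]
cv2.imwrite("pics/s4.png",np.hstack([cv2.resize(f[150:400,170:390],(400,450)),cv2.resize(g,(400,450),interpolation=2)]))
s=r.sense();print(s["opening"],s["contact_force"],s["eef_pos"])
E
```

```text
0.23136647276822303 [-1.73829386  0.55729019  6.58196182] [448.92941707 -67.30093945  26.58092713]
```

View pics/s4.png

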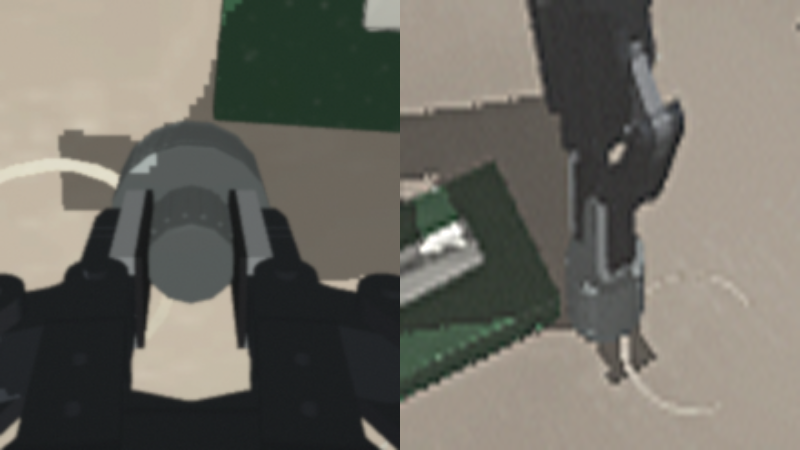

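The knob is pinched (0.23 × 85 ≈ 20 mm opening) with the tips just over the ledge. Lifting.

Emit:
arm_command --pt "0 0 -0.005 0 0 0" --pt "0 0 -0.012 0 0 0" --pt "0 0 -0.02 0 0 0" --pt "0 0 -0.03 0 0 0" --pt "0 0 -0.03 0 0 0" --pt "0 0 -0.03 0 0 0" --pt "0 0 -0.025 0 0 0" --pt "0 0 -0.012 0 0 0" --pt "0 0 0 0 0 0" --pt "0 0 0 0 0 0" --pt "0 0 0 0 0 0"

```text
clock: 5.72
eef_pos: [448.1, -67.2, 189.3]
tcp_rot: [-3.14, -0.0, 1.571]
contact_force: [-0.5, 0.2, 0.2]
opening: 0.231
```

Emit:
arm_command --pt "0.009 0.004 0 0 0 0" --pt "0.02 0.009 0 0 0 0" --pt "0.03 0.013 0 0 0 0" --pt "0.03 0.013 0 0 0 0" --pt "0.03 0.013 0 0 0 0" --pt "0.03 0.013 0 0 0 0" --pt "0.03 0.013 0 0 0 0" --pt "0.03 0.013 0 0 0 0" --pt "0.03 0.013 0 0 0 0" --pt "0.02 0.009 0 0 0 0" --pt "0.012 0.005 0 0 0 0" --pt "0.006 0.002 0 0 0 0" --pt "0 0 0 0 0 0" --pt "0 0 0 0 0 0" --pt "0 0 0 0 0 0" --pt "0 0 0 0 0 0"

```text
clock: 7.05
eef_pos: [568.6, 208.5, 190.3]
tcp_rot: [-3.141, 0.0, 1.569]
contact_force: [-0.5, -0.0, -0.8]
opening: 0.23
```

```bash
python3 - <<'E'
from h import *
a=r.grab_frame("wrist");b=r.grab_frame("scene");c=r.grab_frame("top")
s=r.sense();print(s["clock"],s["opening"],s["contact_force"],s["eef_pos"],s["tcp_rot"])
cv2.imwrite("pics/w5.png",a["image"])
u,v=map(int,proj(b,[570,209,110]));print(u,v)
cv2.imwrite("pics/s5.png",cv2.resize(b["image"][v-50:v+50,u-50:u+50],(600,600),interpolation=2))
E
```

```text
7.2 0.23142482011937052 [-0.85188075  0.17062361  0.52975338] [568.88704297 208.91544718 190.53853238] [ 3.14140099e+00 -7.72674327e-06  1.56960341e+00]
251 175
```

View pics/w5.png

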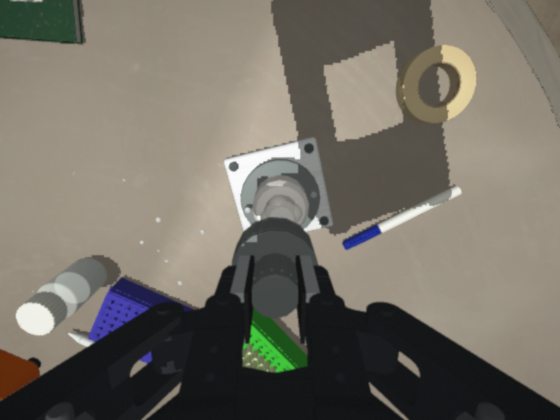

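View pics/s5.png

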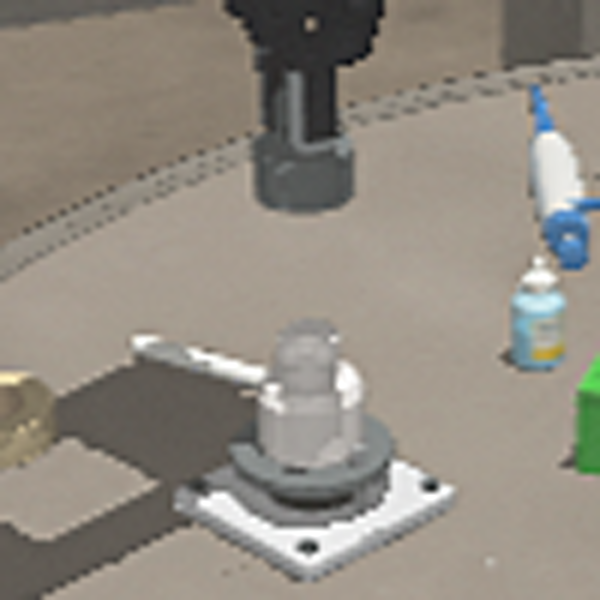

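The cap hangs upright in the fingers. In the scene view its axis is at about u=251.7 and the neck's at about 252; in the wrist view the neck is at about (284,205). Zooming in to measure the residual.

```bash
python3 - <<'E'
from h import *
a=r.grab_frame("wrist");c=a["image"][160:320,200:360];cv2.imwrite("pics/c5.png",cv2.resize(cv2.convertScaleAbs(c,alpha=1.3),(600,600),interpolation=2))
t=r.grab_frame("top");cv2.imwrite("pics/t5.png",cv2.resize(t["image"][170:250,170:250],(560,560),interpolation=2))
s=r.sense();print(s["eef_pos"],a["xyz"],a["orientation"])
g=r.grab_frame("scene")
for P in([570,209,96],[571,209,96],[570,210,96],[570,209,163],[570,209,187]):print(P,proj(g,P),proj(a,P))
# knob-based: TCP axis
for z in(-27,-3.5,20):print(z,proj(a,s["eef_pos"]+[0,0,z]),proj(g,s["eef_pos"]+[0,0,z]))
E
```

```text
[568.92740897 209.21907263 190.47568601] [495.83244748 208.74119541 333.12520466] [ 2.85208947e+00 -3.94540076e-04  1.56925336e+00]
[570, 209, 96] (np.float64(251.92983422530028), np.float64(180.03196142855555)) (np.float64(274.8945262494148), np.float64(216.98867641036404))
[571, 209, 96] (np.float64(252.25730723677702), np.float64(179.94102137565858)) (np.float64(274.8961219917988), np.float64(218.23553482819466))
[570, 210, 96] (np.float64(251.75088540027338), np.float64(179.88537149463625)) (np.float64(276.20233136005413), np.float64(216.9865962978425))
[570, 209, 163] (np.float64(251.03357716128966), np.float64(157.20244702162202)) (np.float64(275.0686432041135), np.float64(252.26600857863843))
[570, 209, 187] (np.float64(250.69916682193258), np.float64(148.6843265328223)) (np.float64(275.16475363535716), np.float64(271.738664838252))
-27 (np.float64(275.4562615149764), np.float64(250.85034049136806)) (np.float64(250.62409211312257), np.float64(157.09599626565068))
-3.5 (np.float64(275.6047805436413), np.float64(269.75271827411984)) (np.float64(250.29215047295102), np.float64(148.75176196850254))
20 (np.float64(275.80163274351764), np.float64(294.8065762401852)) (np.float64(249.95299318146994), np.float64(140.226143121039))
```

View pics/c5.png

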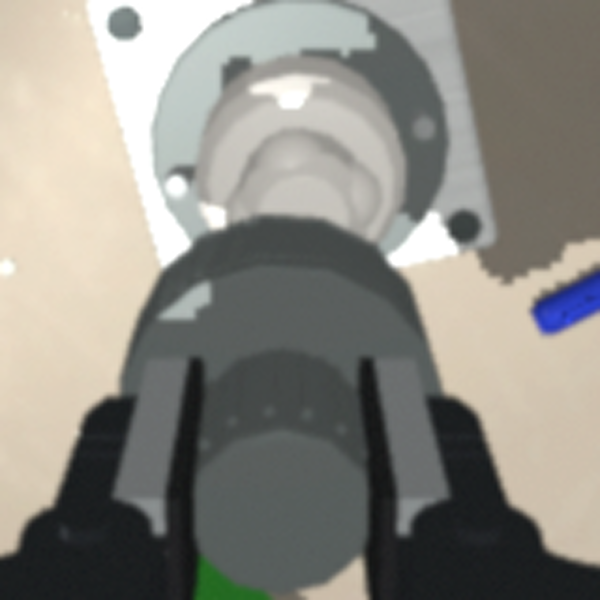

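View pics/t5.png

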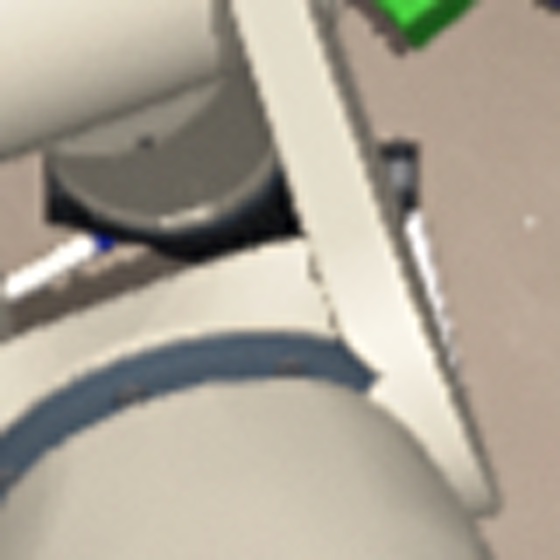

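The views disagree: the wrist view puts the neck about 4 mm more toward +y than the top and scene views do. The scene view agrees with the wrist view once it is referenced to the cap held at the known TCP. I'll shift +50 mm in x to see the neck unobstructed.

Emit:
arm_command --pt "0 0.012 0 0 0 0" --pt "0 0.025 0 0 0 0" --pt "0 0.013 0 0 0 0" --pt "0 0 0 0 0 0" --pt "0 0 0 0 0 0" --pt "0 0 0 0 0 0" --pt "0 0 0 0 0 0" --pt "0 0 0 0 0 0" --pt "0 0 0 0 0 0" --pt "0 0 0 0 0 0" --pt "0 0 0 0 0 0"

```text
clock: 8.27
eef_pos: [618.8, 209.8, 190.4]
tcp_rot: [3.141, -0.0, 1.571]
contact_force: [0.4, 0.2, -0.1]
opening: 0.229
```

```bash
python3 - <<'E'
from h import *
for k in range(3):
    a=r.grab_frame("wrist");s=r.sense();print(s["eef_pos"],s["tcp_rot"],a["xyz"],a["orientation"])
c=a["image"][80:240,200:360];cv2.imwrite("pics/c6.png",cv2.resize(cv2.convertScaleAbs(c,alpha=1.2),(600,600),interpolation=2))
for P in([570,209,96],[571,209,96],[570,210,96],[570,213,96],[570,209,28]):print(P,proj(a,P))
E
```

```text
[618.83201972 209.7295278  190.35926825] [ 3.14154186e+00 -2.76907659e-05  1.57066684e+00] [545.73970146 209.45390157 333.02050471] [ 2.85220432e+00 -4.12870357e-04  1.57034242e+00]
[618.85213274 209.73085339 190.34682269] [ 3.14155068e+00 -5.53743879e-06  1.57070145e+00] [545.79656277 209.44477702 332.99176901] [ 2.85221561e+00 -4.06572029e-04  1.57030499e+00]
[618.91552462 209.70438456 190.36563047] [ 3.14150130e+00 -5.23581024e-05  1.57059103e+00] [545.83937815 209.43514582 332.96318812] [ 2.85223745e+00 -3.97288924e-04  1.57027206e+00]
[570, 209, 96] (np.float64(273.8114608430226), np.float64(150.83367222423257))
[571, 209, 96] (np.float64(273.81306141515347), np.float64(152.23792704637293))
[570, 210, 96] (np.float64(275.19988193843443), np.float64(150.83287817516697))
[570, 213, 96] (np.float64(279.3651287647101), np.float64(150.83049603738368))
[570, 209, 28] (np.float64(273.93837691046946), np.float64(143.20917147843505))
```

View pics/c6.png

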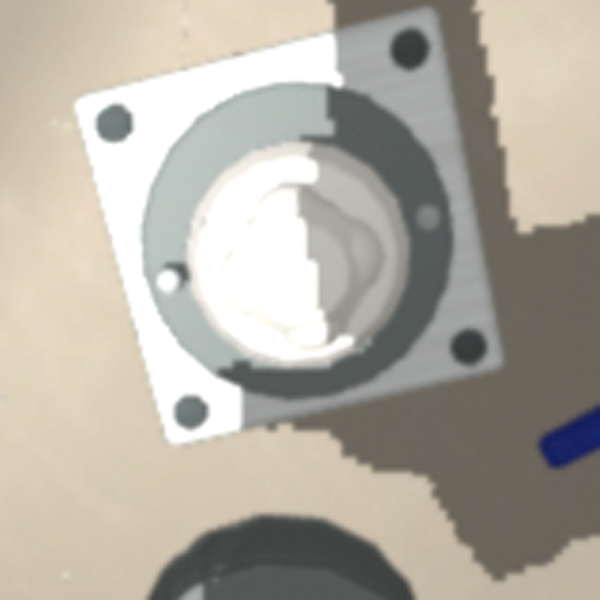

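The wrist view shows the platform centre at about (279.3,144), the shoulder at about (279.6,147.5) and the neck top at about (280.5,151). I'll cross-check the base and platform in the original top image, and the scene view relative to the cap.

```bash
python3 - <<'E'
from h import *
t=r.grab_frame("top");g=r.grab_frame("scene");a=r.grab_frame("wrist");s=r.sense()
print("base",onz(t,191+163/6,188+169.5/6,8),"plat",onz(t,191+156/6,188+163/6,28),"neck",onz(t,214.3,210.8,96))
print("wrist base",onz(a,200+(77+438+500+170)/4/3.75,80+(103+8+362+443)/4/3.75,8),"plat",onz(a,200+297.5/3.75,80+240/3.75,28),"shoulder",onz(a,200+298.5/3.75,80+253/3.75,66),"neck",onz(a,200+302/3.75,80+266/3.75,96))
print("tcp axis",[proj(a,s["eef_pos"]+[0,0,z]) for z in(-27,-3.5)])
cv2.imwrite("pics/s6.png",cv2.resize(g["image"][110:230,200:320],(600,600),interpolation=2))
for z in(-27,-15,-3.5):print(proj(g,s["eef_pos"]+[0,0,z]))
for P in([570.5,213.8,96],[570.5,210,96],[570.5,213.8,28]):print(proj(g,P))
E
```

```text
base [570.80300264 211.68205559   8.        ] plat [570.31575675 212.23961302  28.        ] neck [569.76949116 209.77034904  96.        ]
wrist base [569.56992501 213.89811731   8.        ] plat [570.75977511 213.93792514  28.        ] shoulder [570.41532589 213.59962548  66.        ] neck [570.11907946 213.81060436  96.        ]
tcp axis [(np.float64(274.996689084608), np.float64(250.8470143319464)), (np.float64(275.07988455169726), np.float64(269.7467810666111))]
(np.float64(267.1130107822101), np.float64(152.95793725013033))
(np.float64(267.03605553277504), np.float64(148.78370853736362))
(np.float64(266.9615300702832), np.float64(144.7412770249037))
(np.float64(251.23631474391158), np.float64(179.2847365436683))
(np.float64(251.91459027874117), np.float64(179.8399489324887))
(np.float64(252.11105763151065), np.float64(201.0771837364439))
```

View pics/s6.png

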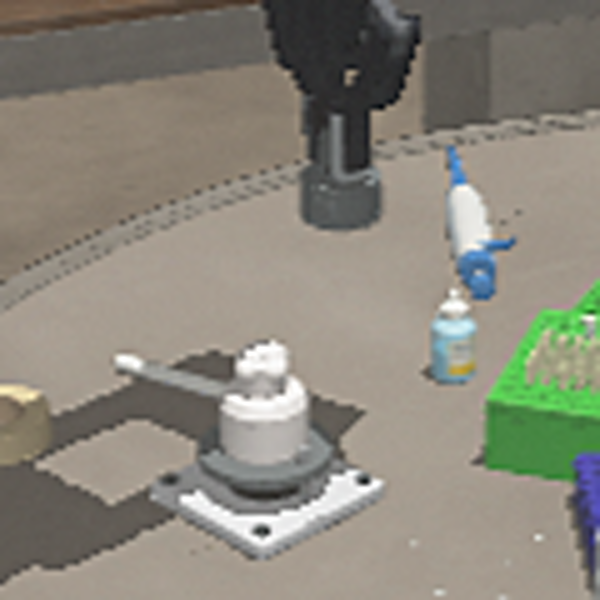

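The wrist and top base/platform estimates, and the cap-referenced scene view, agree on a neck at about (570.3,213.7). Only the earlier top-view neck reading (y 209.8) disagrees, skewed by highlights. I'll align over the neck and come down to just above it.

Emit:
arm_command --pt "0.001 -0.012 0 0 0 0" --pt "0.002 -0.024 0 0 0 0" --pt "0.001 -0.0129 0 0 0 0" --pt "0 0 0.01 0 0 0" --pt "0 0 0.02 0 0 0" --pt "0 0 0.02 0 0 0" --pt "0 0 0.01 0 0 0" --pt "0 0 0 0 0 0" --pt "0 0 0 0 0 0" --pt "0 0 0 0 0 0" --pt "0 0 0 0 0 0" --pt "0 0 0 0 0 0" --pt "0 0 0 0 0 0" --pt "0 0 0 0 0 0"

```text
clock: 9.73
eef_pos: [570.3, 213.8, 130.8]
tcp_rot: [3.141, -0.0, 1.571]
contact_force: [0.3, 0.1, 0.9]
opening: 0.235
```

```bash
python3 - <<'E'
from h import *
a=r.grab_frame("wrist");g=r.grab_frame("scene");s=r.sense();print(s["eef_pos"],s["tcp_rot"],s["contact_force"])
cv2.imwrite("pics/m7.png",np.hstack([cv2.resize(g["image"][130:230,205:305],(400,400),interpolation=2),cv2.resize(a["image"][120:320,170:370],(400,400),interpolation=2)]))
E
```

```text
[570.1497944  213.70603681 130.56557552] [ 3.14120648e+00 -1.36443721e-04  1.57057677e+00] [ 0.42476922 -0.11217666 -0.83535533]
```

View pics/m7.png

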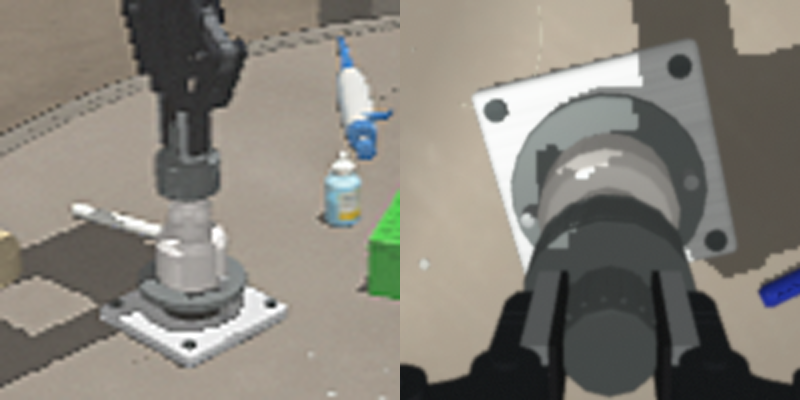

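The cap (columns 155–220 in the scene crop) sits right above the neck (165–212), and the wrist view shows them concentric. Lowering onto the beads.

Emit:
arm_command --pt "0 0 0.003 0 0 0" --pt "0 0 0.004 0 0 0" --pt "0 0 0.003 0 0 0" --pt "0 0 0.002 0 0 0" --pt "0 0 0 0 0 0" --pt "0 0 0 0 0 0" --pt "0 0 0 0 0 0"

```text
clock: 10.42
eef_pos: [570.0, 213.7, 118.3]
tcp_rot: [-3.141, 0.0, 1.571]
contact_force: [0.6, -0.5, 0.5]
opening: 0.234
```

Emit:
arm_command --pt "0 0 0.001 0 0 0" --pt "0 0 0.001 0 0 0" --pt "0 0 0.001 0 0 0" --pt "0 0 0.001 0 0 0" --pt "0 0 0 0 0 0" --pt "0 0 0 0 0 0"

```text
clock: 10.92
eef_pos: [570.3, 213.7, 114.6]
tcp_rot: [3.141, -0.0, 1.571]
contact_force: [0.6, -1.8, 4.0]
opening: 0.231
```

Emit:
arm_command --pt "0 0 0.001 0 0 0" --pt "0 0 0.001 0 0 0" --pt "0 0 0.001 0 0 0" --pt "0 0 0 0 0 0" --pt "0 0 0 0 0 0"

```text
clock: 11.33
eef_pos: [570.4, 213.8, 111.7]
tcp_rot: [3.141, -0.0, 1.571]
contact_force: [-0.8, -1.8, 8.0]
opening: 0.226
```

Emit:
arm_command --pt "0 0 0.001 0 0 0" --pt "0 0 0.001 0 0 0" --pt "0 0 0.001 0 0 0" --pt "0 0 0 0 0 0" --pt "0 0 0 0 0 0"

```text
clock: 11.75
eef_pos: [569.7, 213.6, 107.6]
tcp_rot: [-3.141, 0.0, 1.571]
contact_force: [2.4, 0.4, -5.0]
opening: 0.229
```

The force rose to 8 N and then dropped to -5 N: the click, with the cap pulling itself home. Continuing to bear down.

Emit:
arm_command --pt "0 0 0.001 0 0 0" --pt "0 0 0.001 0 0 0" --pt "0 0 0.001 0 0 0" --pt "0 0 0.001 0 0 0" --pt "0 0 0.001 0 0 0" --pt "0 0 0 0 0 0" --pt "0 0 0 0 0 0"

```text
clock: 12.33
eef_pos: [569.9, 213.7, 103.4]
tcp_rot: [-3.141, -0.0, 1.571]
contact_force: [-0.0, 0.2, -0.5]
opening: 0.234
```

Emit:
arm_command --pt "0 0 0.001 0 0 0" --pt "0 0 0.001 0 0 0" --pt "0 0 0.001 0 0 0" --pt "0 0 0.001 0 0 0" --pt "0 0 0 0 0 0" --pt "0 0 0 0 0 0"

```text
clock: 12.83
eef_pos: [570.1, 213.8, 99.6]
tcp_rot: [3.141, -0.0, 1.571]
contact_force: [-2.1, -0.4, 5.8]
opening: 0.233
```

Emit:
arm_command --pt "0 0 0.001 0 0 0" --pt "0 0 0.001 0 0 0" --pt "0 0 0.001 0 0 0" --pt "0 0 0.001 0 0 0" --pt "0 0 0.001 0 0 0" --pt "0 0 0.001 0 0 0" --pt "0 0 0 0 0 0" --pt "0 0 0 0 0 0"

```text
clock: 13.5
eef_pos: [570.2, 213.8, 94.3]
tcp_rot: [3.141, -0.0, 1.571]
contact_force: [-3.8, -1.4, 12.3]
opening: 0.229
```

```bash
python3 - <<'E'
from h import *
a=r.grab_frame("wrist");g=r.grab_frame("scene");s=r.sense();print(s["eef_pos"],s["tcp_rot"],s["contact_force"],s["opening"])
cv2.imwrite("pics/m8.png",np.hstack([cv2.resize(g["image"][140:220,210:290],(400,400),interpolation=2),cv2.resize(a["image"][120:320,170:370],(400,400),interpolation=2)]))
E
```

```text
[570.17953265 213.82648864  94.31986914] [ 3.14113324e+00 -2.49696680e-04  1.57061259e+00] [-3.59806052 -1.27241367 13.47475764] 0.22759265693347902
```

View pics/m8.png

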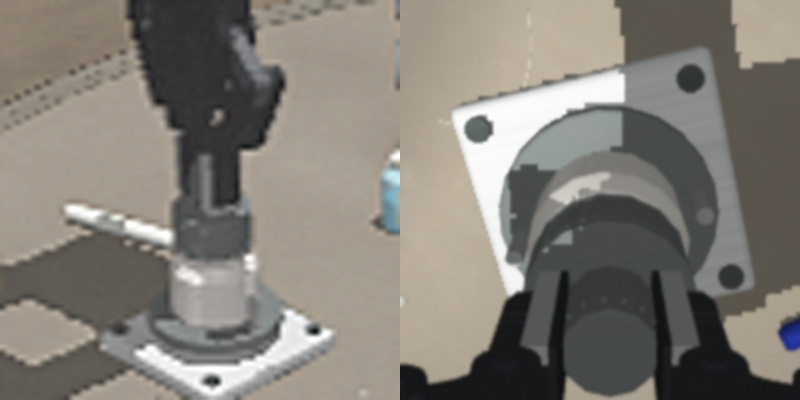

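The cap is seated down on the shoulder and upright, and the platform is visibly lowered, with about 13 N on it (roughly 8.5 mm). I'll press 2 mm more for margin and hold.

Emit:
arm_command --pt "0 0 0.001 0 0 0" --pt "0 0 0.001 0 0 0" --pt "0 0 0 0 0 0" --pt "0 0 0 0 0 0" --pt "0 0 0 0 0 0" --pt "0 0 0 0 0 0" --pt "0 0 0 0 0 0" --pt "0 0 0 0 0 0"

```text
clock: 14.27
eef_pos: [570.2, 213.8, 92.6]
tcp_rot: [3.141, -0.0, 1.571]
contact_force: [-4.9, -1.6, 14.4]
opening: 0.226
```

Emit:
arm_command --pt "0 0 0 0 0 0" --pt "0 0 0 0 0 0" --pt "0 0 0 0 0 0" --pt "0 0 0 0 0 0" --pt "0 0 0 0 0 0" --pt "0 0 0 0 0 0" --pt "0 0 0 0 0 0" --pt "0 0 0 0 0 0"

```text
clock: 14.93
eef_pos: [570.3, 213.8, 92.6]
tcp_rot: [3.141, -0.0, 1.571]
contact_force: [-5.2, -0.9, 14.3]
opening: 0.233
```

```bash
python3 - <<'E'
from h import *
g=r.grab_frame("scene");s=r.sense();print(s["eef_pos"],s["contact_force"],s["opening"])
cv2.imwrite("pics/m9.png",np.hstack([cv2.resize(g["image"][140:220,210:290],(400,400),interpolation=2),cv2.resize(g["image"],(400,400))]))
E
```

```text
[570.23298839 213.85074145  92.55637248] [-4.51617901 -0.93012296 14.0551898 ] 0.23139058185884376
```

View pics/m9.png

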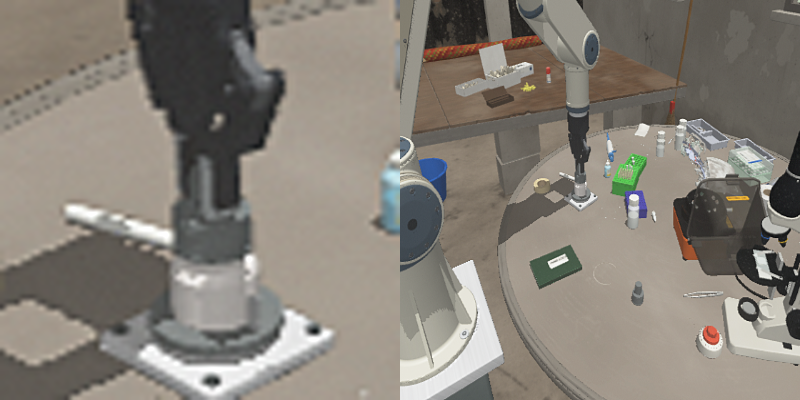

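The cap is still seated and upright with a steady push of about 14 N, and the other objects have not moved. Handing in.

```bash
python3 -c "
from rig import r
print(r.sign_off());s=r.sense();print(s['clock'],s['contact_force'],s['eef_pos'])"
```

```text
the job is handed in; nothing more can be done
None
the job is handed in; nothing more can be done
```

I picked up the larger cap by its knob, pressed it onto the jar neck until it clicked, and handed the job in with the gripper still pressing. No verdict is reported, so this rests on my own checks.

- **Click:** the upward force on the gripper rose to about 8 N, then fell sharply to -5 N as the cap pulled itself home.
- **Final push:** it held steady at about 14 N, which I estimate is 9–10 mm of the platform's 12 mm travel. I worked that out from the force and tool height; there was no direct reading of the joint.
- **Last picture:** the cap was seated and upright, with the fingers on its knob. The smaller cap, bottle and tape roll looked unmoved. At that point 15 s of the 48 s had been used.
- **Checks that disagreed:** my first top and scene readings put the neck 4–5 mm too low in y (about 209 mm). I used 213.7 mm instead, from the wrist view, the stand's base and platform in the top view, and the scene view corrected against the held cap.
- **Side load:** a sideways force of about 5 N remained at the end, with no visible tilt.

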